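# Slide the battery box into its charging bay

## Task

The heavy blue battery box stands in front of its charging bay on the desk. Slide it along the desk into the bay until it is fully home, flush against the bay's back block, by pushing low on its black base skirt, so that it slides and does not tip. Do not lift the box or touch its blue upper case, lid or handle, leave the other things where they are, and move clear when it is home.

Things in the scene. Friction and masses are not known exactly. Their poses are not given: they have to be found in the camera images.
- battery_box: Loose battery box, about 0.9 kg, 123 mm high with handle. Its lowest 40 mm is a black skirt, 70 mm deep (x) by 150 mm wide (y): the only part to touch. Origin: centre of the underside, on the desk. x is the direction of entry: the front face, to push, is at x = -35 mm, the face that meets the back block at +35 mm. A push up to 35 mm above the desk slides it; near the lid it would tip.
- battery_top: Upper part fixed on the box, not to be touched: ribbed blue case 50 x 136 mm, 40 to 95 mm above the desk, grey lid 52 x 140 mm up to 105 mm, black bar handle along y up to 123 mm. Origin and axes as the box's (underside centre). While pushing the front, lean the tool back 20 to 30 degrees (fingers pointing ahead), so that the gripper's body stays clear of it.
- charging_bay: Bay fixed to the desk, no floor. Origin: on the desk, where the box's origin lies when home (axes then coincide); +x is the direction of entry. Grey back block: face at x = +35 mm, 196 mm wide, 62 high, two brass strips. Aluminium guides 28 mm high, inner faces at y = +-79 mm (4 mm play a side) from x = +35 to -4 mm, flared outwards to y = +-98 mm at x = -32 mm.
- stain_jar: Bystander, leave alone: capped glass staining jar, black cap, 59 mm wide, 102 mm tall; origin at the centre of its underside.
- dropper_bottle: Bystander, leave alone: small amber bottle with white cap, 30 mm wide, 66 mm tall; origin at the centre of its underside.
- paper_cup: Bystander, leave alone: white cup, 40 mm wide, 50 mm tall; origin at the centre of its underside.
- tape: Bystander, leave alone: roll of beige tape lying flat, 68 mm wide, 19 mm high; origin at the centre of its underside.
- rubber: Bystander, leave alone: blue and white eraser, 21 x 50 x 12 mm; origin at the centre of its underside.
Mind the look-alikes: they are no part of the job. Leave any green look-alike of the battery_box alone.

How it is judged:
By the outcome, as a careful person would: the job done as asked, in the order asked, and still so for the second after the job is handed in, with the robot touching nothing.
It also fails if it takes over 58 s, if anything falls off the work surface, if the arm or the gripper's body presses on something with over 40 N, if the wrist force passes 120 N, or if a joint passes its speed limit or range.

## Robot

A 6-joint arm with a two-finger parallel gripper is mounted at the origin on a cart in front of the work surface, level with it; the furniture and walls round the work are solid. World frame = base frame: x ahead of the robot, y to its left, z up, the work surface at z = 0. Lengths are in m, angles in rad, forces in N, time in s.
With the tool pointing down it reaches from about 0.225 to 0.875 m from the base axis. Payload 3.4 kg.
Tool frame: the origin (TCP) lies midway between the tips of the shut fingers; the grasp point (between the pads) lies 19 mm behind it (manip.grasp_offset is the distance from the TCP to the grasp point, in m); x points along the fingers, y is the direction in which the jaws open and shut, and the axes are right-handed (so a half turn about x gives the same grasp; the last joint's range is limited). The gripper opens to 85 mm and grips with 20 to 120 N. Pads are 22 mm wide; open, the fingers measure 114 mm over their backs; the gripper's body (76 mm by 85 mm) begins 54 mm behind the grasp point. The pads swing forward as they close: fully open they stand 13 mm farther back than shut.
Start: joints at [1.023, 0.276, 1.505, -0, 1.361, -0.121], TCP at [0.238, 0.523, 0.231] pointing down, gripper open.
Joint ranges: [-2.89, 2.89], [-0.75, 2.08], [0.22, 2.7], [-1.18, 4.32], [0.11, 2.71], [-2.7, 2.7]. Speed limits (rad/s): [2.57, 2.57, 3.14, 3.14, 3.14, 3.14].

## Interface

Orientations are given as a unit quaternion [w, x, y, z].
In Python, from rig import manip gives the robot as it stands.
- The arm moves only by the shell command python3 -m creep 'ROWS' [OPENING] [FORCE]. ROWS is a JSON object of lists of equal length, an entry for each row: "delta_pos": the shift along the tool's x, y, z in cm, a list of three; "dr": the turn, a rotation vector about the tool's x, y, z in rad, a list of three. In form: {"delta_pos": [[dx, dy, dz], ...], "dr": [[rx, ry, rz], ...]}. A call has 1 to 10 rows; each row is the pose to reach, as a shift and turn from the pose commanded when the call began, along the tool's axes at that moment; what a row does not reach only later rows make up. A row lasts 1/10 s, in which the tool goes at most 50 mm and 8.59 degrees, less where a joint would pass 70% of its speed; a pose out of reach is approached as far as the arm can. A call with a gripper value outside its range is refused whole. OPENING is the opening, from -1 (shut) to 1 (fully open), set as the call begins (- or left out, the last holds). The fingers move at their own pace and stop on an object; FORCE is the grip in N (left out, the last holds). Time passes only in rows, so rows that repeat a pose let the fingers close. It gives the time, the measured TCP pose, the force and the opening at its end, in the units of the state.
- manip.get_state(): the state, without advancing time (a new reading comes with each control period).
- manip.get_image(name): name is "side" or "top" or "wrist"; returns a dict with "pixels" (400x640x3 uint8, blue, green, red), "depth" (400x640 float32, m along the optical axis (not along the pixel's ray), 0 where there is no reading), "intrinsics" (3x3 intrinsics, pixels), "k1" (the pictures are not rectified: a ray, as slopes to the right and down, at radius r is drawn at 1 + k1 r^2 times it, then the intrinsics apply), "rvec" (rotation vector, rad) and "tvec" (3), from world to camera coordinates, as OpenCV has them. Camera axes: x right, y down, z forward; pixel columns grow to the right and rows downward; lengths in m; the calibration is good to about 2 mm. A picture is of the moment at which its call begins.
- manip.sign_off(): hands the job in, once; it reports no verdict.
The state is a dict: "clock": time; "qpos": joint angles; "qd": joint speeds; "effort": joint torques, N m; "position": TCP position; "ee_rot": TCP orientation; "contact_force": force on the tool from outside, world axes, zero at the start; "moment": the same for the moment, N m; "width": finger opening in m.
Only numpy, scipy, OpenCV 4.12 (cv2) and the standard library are available. Lean on these libraries where they do the work, as an engineer would, in place of code of your own. Each camera call takes 0.05 s, during which the arm holds its last target. There are 200 camera calls.

## Working session

There is one attempt and no reset: what is moved stays moved. The work goes in short steps, Python scripts to look and compute and a shell command to move; the robot and the scene stay as the last step left them, time stands still between calls to the robot, and variables do not carry over. Pictures are saved under pics/ and viewed, about 8 in all and at most 12, crops included, and the job is handed in when it is done.

```bash
mkdir -p pics; cat > h.py <<'E'
import numpy as np, cv2
from rig import manip
def cap(n):
    m=manip.get_image(n); np.savez('last_'+n+'.npz',**m); return m
def pts(m):
    "world xyz for each pixel from depth"
    h,w=m['depth'].shape; K=np.array(m['intrinsics'],float); k=float(m['k1'])
    u,v=np.meshgrid(np.arange(w),np.arange(h))
    d=np.stack([(u-K[0,2])/K[0,0],(v-K[1,2])/K[1,1]],-1); s=d.copy()
    for _ in range(10): s=d/(1+k*(s**2).sum(-1,keepdims=True))
    R=cv2.Rodrigues(np.array(m['rvec'],float))[0]; t=np.array(m['tvec'],float).ravel()
    z=m['depth'][...,None]; c=np.concatenate([s*z,z],-1)
    return (c-t)@R
E
python3 - <<'E'
from h import *
for n in('top','side'):
    m=cap(n); cv2.imwrite(f'pics/{n}0.png',m['pixels'])
    P=pts(m); print(n,m['k1'],(-cv2.Rodrigues(np.array(m['rvec'],float))[0].T@np.array(m['tvec'],float).ravel()).round(3),(m['depth']>0).mean())
print(manip.get_state())
E
```

```text
top -0.08236206642120125 [ 5.310e-01 -1.000e-03  1.221e+00] 0.99630078125
side -0.017594210799834867 [ 0.491 -0.911  0.633] 0.99598046875
{'clock': 0.1, 'qpos': array([ 1.02298634e+00,  2.76539699e-01,  1.50598815e+00,  1.96150444e-05,
        1.36072693e+00, -1.20998485e-01]), 'qd': array([ 0.00030429, -0.00258765, -0.00276848,  0.00052437,  0.00098505,
        0.00111064]), 'effort': array([-7.47551658e-04, -4.17699122e+01, -2.46407086e+01, -2.01687417e-04,
        5.89025803e-03,  5.03399775e-07]), 'position': array([0.23778462, 0.52301461, 0.23052902]), 'ee_rot': array([ 0.69086644,  0.14920637,  0.69126499, -0.15031211]), 'contact_force': array([-0.47877073,  0.79184997, -0.13284017]), 'moment': array([ 0.06937464, -0.08403102,  0.04305019]), 'width': 0.08528245131892756}
```

View pics/top0.png

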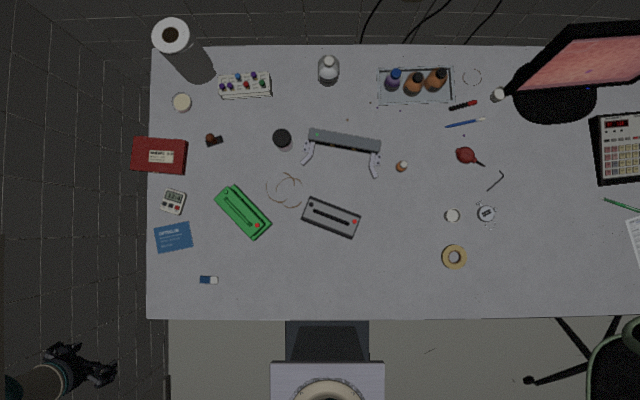

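View pics/side0.png

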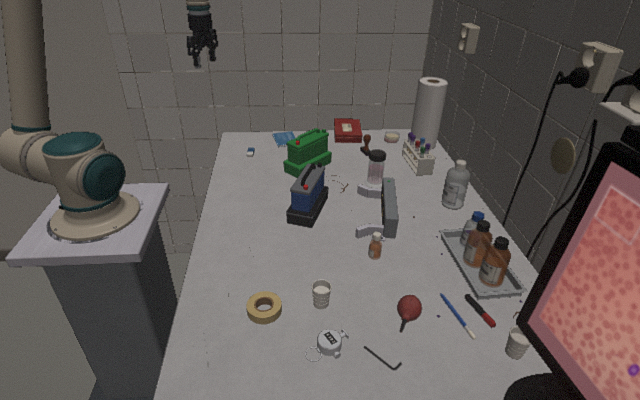

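Top view: candidates for the box are the grey lid with blue case at (331,217), and the green look-alike at (243,211). I choose (331,217). The bay's back block is at (345,140), with its mouth towards the robot. The jar (282,138) and bottle (402,166) stand near the bay, the cup (452,215) and tape (454,257) lie to the right.

```bash
python3 - <<'E'
from h import *
def rect(P,n):
    r=cv2.minAreaRect((P[:,:2]*1000).astype(np.float32)); b=cv2.boxPoints(r)
    e=[b[1]-b[0],b[2]-b[1]]; l=max(e,key=np.linalg.norm); a=np.degrees(np.arctan2(l[1],l[0]))
    print(n,len(P),'c',np.round(r[0],1),'size',np.round(r[1],1),'long axis',round(((a)%180),1),'zmed',np.median(P[:,2]).round(4))
m=dict(np.load('last_top.npz')); P=pts(m); I=np.indices(P.shape[:2]); v,u=I
def sel(u0,u1,v0,v1,z0,z1): return P[(u>u0)&(u<u1)&(v>v0)&(v<v1)&(P[...,2]>z0)&(P[...,2]<z1)]
rect(sel(295,368,188,245,.098,.112),'lid'); rect(sel(295,368,188,245,.116,.13),'handle')
rect(sel(303,385,120,160,.052,.07),'block'); 
rect(sel(300,316,135,168,.02,.034),'guideL'); rect(sel(366,386,145,182,.02,.034),'guideR')
rect(sel(270,294,125,152,.09,.11),'jar');rect(sel(395,410,158,174,.05,.075),'bottle');rect(sel(443,460,207,224,.04,.06),'cup')
rect(sel(440,470,240,272,.012,.03),'tape');rect(sel(210,275,180,245,.09,.13),'green')
m=dict(np.load('last_side.npz')); P=pts(m); hsv=cv2.cvtColor(m['pixels'],cv2.COLOR_BGR2HSV)
Q=sel(280,335,155,230,.004,.036); print('skirt side'); rect(Q,'skirt')
rect(sel(375,402,170,240,.056,.068),'block')
c=np.hstack([cv2.resize(m['pixels'][140:270,250:430],None,fx=2.2,fy=2.2),cv2.resize(np.load('last_top.npz')['pixels'][110:240,260:440],None,fx=2.2,fy=2.2)])
cv2.imwrite('pics/crop.png',c)
E
```

```text
lid 929 c [553.2 -10.9] size [139.4  51.9] long axis 68.3 zmed 0.1042
handle 149 c [555.6 -14.7] size [117.1  17.8] long axis 68.0 zmed 0.1215
block 900 c [761.5 -48.3] size [196.5  33.8] long axis 79.4 zmed 0.0609
guideL 115 c [730.3  48.2] size [20.8 69.6] long axis 156.5 zmed 0.0272
guideR 126 c [ 697.8 -124.5] size [28.7 70.4] long axis 178.7 zmed 0.027
jar 272 c [758.6 117.2] size [44.5 47.1] long axis 90.6 zmed 0.1015
bottle 49 c [ 694.3 -202.7] size [18.9 17.8] long axis 5.2 zmed 0.0649
cup 48 c [ 557.3 -339.9] size [36.7 37.7] long axis 179.8 zmed 0.0476
tape 395 c [ 442.5 -350.1] size [66.7 66.2] long axis 89.6 zmed 0.0182
green 1116 c [568.2 226.6] size [141.   52.8] long axis 44.0 zmed 0.105
skirt side
skirt 659 c [555.8  89.6] size [373.  160.3] long axis 84.6 zmed 0.0214
block 581 c [748.7 -66.6] size [315.7  53. ] long axis 78.2 zmed 0.0628
```

View pics/crop.png

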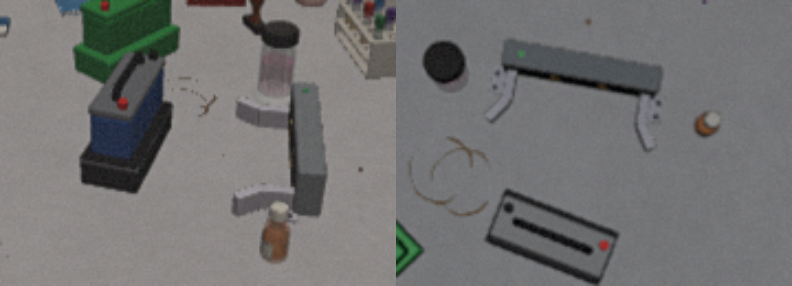

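The crop confirms it: blue case, grey lid and black skirt on the chosen box. The bay opens towards it, with the jar and bottle just outside the guides. Sizes check: lid 139x52 at z 104, block 196 wide at z 61.

Box origin is about (553, -11), yaw -21.7°. Bay origin is about (710, -39), yaw -10.6°. Plan: push with both open fingers on the front skirt, leaning 30°, and turn +11° while pushing.

```bash
cat >> h.py <<'E'
from scipy.spatial.transform import Rotation as Ro
def goal(x,y,z,yaw,lean=30):
    "rows' units for the TCP target (mm, deg)"
    s=manip.get_state(); p=s['position']; q=s['ee_rot']; R=Ro.from_quat(np.r_[q[1:],q[0]])
    a,l=np.radians([yaw,lean]); best=None
    for sg in(1,-1):
        X=np.array([np.sin(l)*np.cos(a),np.sin(l)*np.sin(a),-np.cos(l)]); Y=sg*np.array([-np.sin(a),np.cos(a),0])
        d=(R.inv()*Ro.from_matrix(np.c_[X,Y,np.cross(X,Y)])).as_rotvec()
        if best is None or np.linalg.norm(d)<np.linalg.norm(best): best=d
    print('shift cm',(R.inv().apply(np.array([x,y,z])/1000-p)*100).round(2),'dr',best.round(3),'|deg|',np.degrees(np.linalg.norm(best)).round(1))
    print('pos',p.round(4),'axes\n',R.as_matrix().round(3),'clock',s['clock'],'w',s['width'].round(4),'F',s['contact_force'].round(1))
E
python3 -c "
from h import *
goal(471,22,200,-21.7)"
```

```text
shift cm [  3.1  -35.95  41.97] dr [-0.047 -0.524  0.014] |deg| 30.1Traceback (most recent call last):
  File "<string>", line 3, in <module>
    goal(471,22,200,-21.7)
    ~~~~^^^^^^^^^^^^^^^^^^
  File "h.py", line 24, in goal
    print('pos',p.round(4),'axes\n',R.as_matrix().round(3),'clock',s['clock'],'w',s['width'].round(4),'F',s['contact_force'].round(1))
                                                                                  ^^^^^^^^^^^^^^^^
AttributeError: 'float' object has no attribute 'round'
```

```bash
sed -i "s/s\['width'\].round(4)/round(s['width'],4)/" h.py
python3 -m creep '{"delta_pos":[[0.3,-3,3.5],[0.6,-6,7],[0.9,-9,10.5],[1.1,-12,14],[1.3,-15,17.5],[1.5,-18,21],[1.8,-21,24.5],[2.1,-24,28],[2.4,-27,31.5],[2.6,-30,35]],"dr":[[0,-0.05,0],[0,-0.1,0],[0,-0.15,0],[-0.01,-0.2,0],[-0.02,-0.25,0],[-0.03,-0.3,0],[-0.03,-0.35,0.01],[-0.04,-0.4,0.01],[-0.04,-0.46,0.01],[-0.047,-0.52,0.014]]}' 1
python3 -c "
from h import *
goal(471,22,200,-21.7)"
```

```text
clock: 1.1
position: [0.4327, 0.104, 0.2052]
ee_rot: [0.85, 0.094, 0.492, -0.162]
contact_force: [0.4, 0.1, -0.6]
width: 0.0853
shift cm [ 3.73 -6.21  5.45] dr [ 0.001 -0.001 -0.002] |deg| 0.1
pos [0.4327 0.104  0.2052] axes
 [[ 0.464  0.368  0.805]
 [-0.183  0.93  -0.32 ]
 [-0.867  0.001  0.499]] clock 1.1 w 0.0853 F [ 0.4  0.1 -0.6]
```

```bash

python3 -m creep '{"delta_pos":[[1.2,-2,1.8],[2.5,-4,3.6],[3.7,-6.2,5.4],[3.7,-6.2,5.4]],"dr":[[0,0,0],[0,0,0],[0,0,0],[0,0,0]]}' 1
python3 -c "
from h import *
goal(471,22,10,-21.7)"
```

```text
clock: 1.5
position: [0.4707, 0.0205, 0.1997]
ee_rot: [0.849, 0.096, 0.492, -0.165]
contact_force: [0.4, 0.4, 0.4]
width: 0.085
shift cm [16.45  0.13 -9.45] dr [-0.005 -0.004  0.002] |deg| 0.4
pos [0.4707 0.0205 0.1997] axes
 [[ 0.461  0.375  0.804]
 [-0.185  0.927 -0.326]
 [-0.868  0.001  0.497]] clock 1.5 w 0.085 F [0.4 0.4 0.4]
```

```bash

python3 -m creep '{"delta_pos":[[2,0,-1.2],[4,0,-2.4],[6,0,-3.6],[8,0,-4.7],[10,0,-5.8],[12,0.1,-6.9],[14,0.1,-8],[15.5,0.1,-8.9],[16.4,0.1,-9.4],[16.4,0.1,-9.4]],"dr":[[0,0,0],[0,0,0],[0,0,0],[0,0,0],[0,0,0],[0,0,0],[0,0,0],[0,0,0],[0,0,0],[0,0,0]]}' 1
python3 - <<'E'
from h import *
goal(514,5,10,-21.7)
a=cap('side')['pixels'][130:280,240:440]; b=cap('wrist')['pixels']
cv2.imwrite('pics/c2.png',np.vstack([cv2.resize(a,(400,300)),cv2.resize(b,(400,250))]))
E
```

```text
clock: 2.5
position: [0.4767, 0.0268, 0.0318]
ee_rot: [0.843, 0.095, 0.505, -0.161]
contact_force: [-0.5, 0.4, -0.0]
width: 0.0853
shift cm [ 3.93 -0.66  2.74] dr [ 0.003 -0.032  0.001] |deg| 1.9
pos [0.4767 0.0268 0.0318] axes
 [[ 0.438  0.368  0.82 ]
 [-0.176  0.93  -0.323]
 [-0.882 -0.003  0.472]] clock 2.5 w 0.0853 F [-0.5  0.4 -0. ]
```

View pics/c2.png

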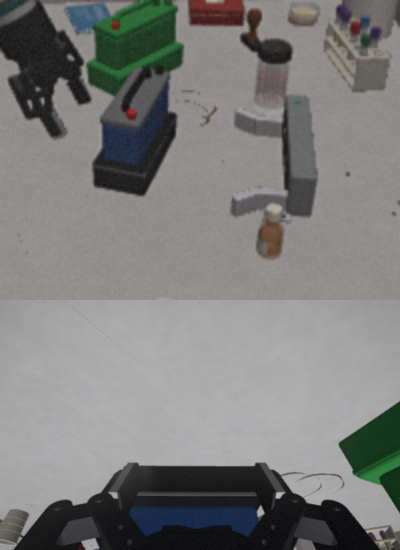

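The side view shows the gripper in front of the box, clear of it. The wrist view shows the blue case centred between the fingers (about x 200 of 400). The tool is still finishing its descent.

```bash

python3 -m creep '{"delta_pos":[[0,0,0],[0,0,0]],"dr":[[0,0,0],[0,0,0]]}' 1
python3 -c "
from h import *
goal(471,22,8,-21.7);goal(512,6,8,-21.7)"
```

```text
clock: 2.8
position: [0.4757, 0.0266, 0.0321]
ee_rot: [0.842, 0.096, 0.505, -0.162]
contact_force: [-0.5, 0.2, 0.2]
width: 0.0854
shift cm [ 2.   -0.6  -1.38] dr [ 0.    -0.032  0.001] |deg| 1.8
pos [0.4757 0.0266 0.0321] axes
 [[ 0.438  0.37   0.819]
 [-0.176  0.929 -0.326]
 [-0.882 -0.001  0.472]] clock 2.8 w 0.0854 F [-0.5  0.2  0.2]
shift cm [ 4.08 -0.57  2.5 ] dr [ 0.    -0.032  0.001] |deg| 1.8
pos [0.4757 0.0266 0.0321] axes
 [[ 0.438  0.37   0.819]
 [-0.176  0.929 -0.326]
 [-0.882 -0.001  0.472]] clock 2.8 w 0.0854 F [-0.5  0.2  0.2]
```

```bash

python3 -m creep '{"delta_pos":[[0.7,-0.2,-0.4],[1.4,-0.4,-0.9],[2,-0.6,-1.4],[2,-0.6,-1.4],[2.4,-0.6,-0.6],[2.8,-0.6,0.2],[3.2,-0.6,0.8],[3.5,-0.6,1.4],[3.5,-0.6,1.4]],"dr":[[0,-0.01,0],[0,-0.02,0],[0,-0.03,0],[0,-0.03,0],[0,-0.03,0],[0,-0.03,0],[0,-0.03,0],[0,-0.03,0],[0,-0.03,0]]}' 1
python3 - <<'E'
from h import *
goal(517,4,8,-21.7)
m=cap('side'); b=cap('wrist')['pixels']
cv2.imwrite('pics/c3.png',np.vstack([cv2.resize(m['pixels'][150:240,250:370],(640,480))]))
E
```

```text
clock: 3.7
position: [0.5063, 0.0109, 0.0249]
ee_rot: [0.842, 0.096, 0.504, -0.163]
contact_force: [-0.9, -0.5, 0.4]
width: 0.0854
shift cm [ 2.08 -0.24  0.3 ] dr [-0.001 -0.031  0.004] |deg| 1.8
pos [0.5063 0.0109 0.0249] axes
 [[ 0.438  0.372  0.818]
 [-0.178  0.928 -0.327]
 [-0.881 -0.003  0.473]] clock 3.7 w 0.0854 F [-0.9 -0.5  0.4]
```

View pics/c3.png

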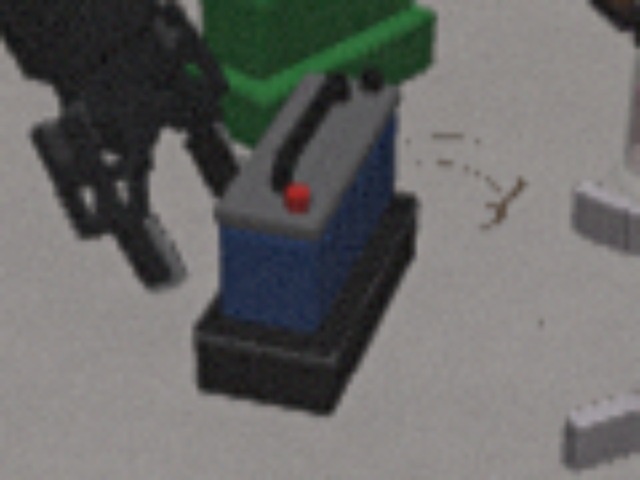

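Height and lean aren't being reached, so I'm checking the joints for a limit.

```bash
python3 -c "
from h import *
s=manip.get_state();print(s['qpos'].round(3),s['effort'].round(1));goal(506,11,10,-21.7,20);goal(506,11,10,-21.7,25)"
```

```text
[ 0.02   0.297  2.309 -1.178  0.204 -0.044] [ -0.1 -30.6 -12.8  -0.5  -0.1  -0. ]
shift cm [ 1.35  0.02 -0.62] dr [-0.001  0.143  0.004] |deg| 8.2
pos [0.5051 0.0112 0.0248] axes
 [[ 0.437  0.372  0.819]
 [-0.178  0.928 -0.327]
 [-0.882 -0.003  0.472]] clock 3.8 w 0.0853 F [ 0.1 -0.3  0.8]
shift cm [ 1.35  0.02 -0.62] dr [-0.001  0.055  0.004] |deg| 3.2
pos [0.5051 0.0112 0.0248] axes
 [[ 0.437  0.372  0.819]
 [-0.178  0.928 -0.327]
 [-0.882 -0.003  0.472]] clock 3.8 w 0.0853 F [ 0.1 -0.3  0.8]
```

Joint 4 is at its limit: the forearm is steep this close in, so a 30° lean with a -22° yaw isn't reachable. I'll lean 24° and yaw about -13°. The right finger then touches first, which turns the box the way it needs to go (+11°). I'm backing off slightly to re-pose.

```bash
python3 -c "
from h import *
goal(488,14,25,-13,24)"
```

```text
shift cm [-0.81 -0.38 -1.48] dr [-0.137  0.072  0.071] |deg| 9.8
pos [0.5051 0.0112 0.0248] axes
 [[ 0.437  0.372  0.819]
 [-0.178  0.928 -0.327]
 [-0.882 -0.003  0.472]] clock 3.8 w 0.0853 F [ 0.1 -0.3  0.8]
```

```bash

python3 -m creep '{"delta_pos":[[-0.4,-0.2,-0.8],[-0.8,-0.4,-1.5],[-0.8,-0.4,-1.5],[-0.8,-0.4,-1.5],[-0.8,-0.4,-1.5],[-0.8,-0.4,-1.5]],"dr":[[0,0,0],[-0.03,0.02,0.02],[-0.07,0.04,0.035],[-0.1,0.055,0.05],[-0.137,0.072,0.07],[-0.137,0.072,0.07]]}' 1
python3 -c "
from h import *
print(manip.get_state()['qpos'].round(3));goal(488,14,9,-13,24);goal(505,11,9,-13,24)"
```

```text
clock: 4.4
position: [0.4865, 0.0143, 0.025]
ee_rot: [0.833, 0.061, 0.541, -0.095]
contact_force: [0.4, 0.2, -0.2]
width: 0.0854
[-0.064  0.261  2.311 -0.401  0.169 -1.027]
shift cm [ 1.52  0.   -0.51] dr [ 0.001 -0.    -0.   ] |deg| 0.1
pos [0.4865 0.0143 0.025 ] axes
 [[ 0.396  0.224  0.891]
 [-0.091  0.975 -0.205]
 [-0.914 -0.     0.406]] clock 4.4 w 0.0854 F [ 0.4  0.2 -0.2]
shift cm [2.22 0.09 1.06] dr [ 0.001 -0.    -0.   ] |deg| 0.1
pos [0.4865 0.0143 0.025 ] axes
 [[ 0.396  0.224  0.891]
 [-0.091  0.975 -0.205]
 [-0.914 -0.     0.406]] clock 4.4 w 0.0854 F [ 0.4  0.2 -0.2]
```

```bash

python3 -m creep '{"delta_pos":[[0.7,-0.4,-0.1],[1.4,-0.8,0.2],[1.9,-0.8,0.5],[2.2,-0.8,1.1],[2.4,-0.8,1.5],[2.6,-0.8,2],[2.6,-0.8,2]],"dr":[[0,0,0],[0,0,0],[0,0,0],[0,0,0],[0,0,0],[0,0,0],[0,0,0]]}' 1
python3 -c "
from h import *
print(manip.get_state()['qpos'].round(3));goal(515,-2,9,-13,24)
m=cap('side');P=cap('top')
cv2.imwrite('pics/c4.png',np.hstack([cv2.resize(m['pixels'][150:240,260:350],(400,400)),cv2.resize(P['pixels'][160:250,290:380],(400,400))]))"
```

```text
clock: 5.1
position: [0.5137, -0.0004, 0.0089]
ee_rot: [0.833, 0.062, 0.542, -0.096]
contact_force: [-1.8, -0.4, -0.2]
width: 0.0854
[-0.098  0.322  2.278 -0.4    0.137 -1.057]
shift cm [ 0.06 -0.13  0.15] dr [-0.    -0.001  0.001] |deg| 0.1
pos [ 5.137e-01 -4.000e-04  8.900e-03] axes
 [[ 0.395  0.226  0.89 ]
 [-0.092  0.974 -0.206]
 [-0.914 -0.001  0.406]] clock 5.1 w 0.0854 F [-1.8 -0.4 -0.2]
```

View pics/c4.png

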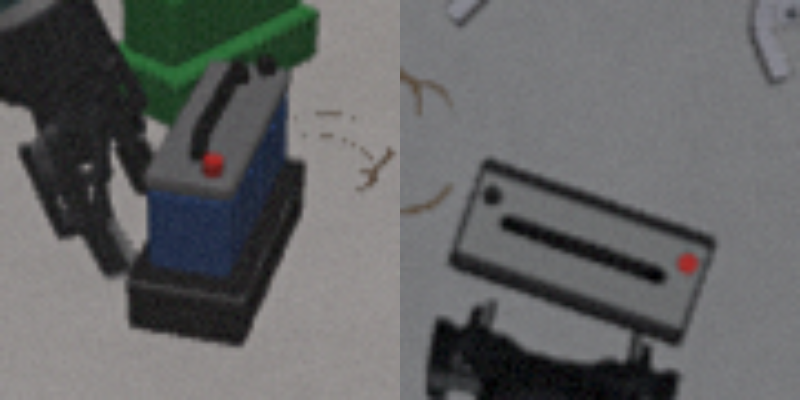

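Contact is just starting, with the right finger on the skirt at (640,335) in the top crop. The tool is about 8 mm left of the box centre, so I'll step back, shift right and start pushing along the bay axis.

```bash

python3 -m creep '{"delta_pos":[[-0.2,0,-0.45],[-0.2,-0.7,-0.45],[0,-0.75,0],[0.16,-0.75,0.36],[0.32,-0.75,0.72],[0.48,-0.75,1.08],[0.65,-0.75,1.45],[0.81,-0.75,1.82],[0.97,-0.75,2.18],[1.13,-0.75,2.55]],"dr":[[0,0,0],[0,0,0],[0,0,0],[0,0,0],[0,0,0],[0,0,0],[0,0,0],[0,0,0],[0,0,0],[0,0,0]]}' 1
python3 -c "
from h import *
s=manip.get_state();print(s['qpos'].round(3),s['moment'].round(2));goal(515,-2,9,-10.6,24)"
```

```text
clock: 6.2
position: [0.5395, -0.0137, 0.0092]
ee_rot: [0.833, 0.061, 0.541, -0.095]
contact_force: [-3.0, 0.9, -0.7]
width: 0.0853
[-0.126  0.345  2.226 -0.265  0.159 -1.217] [0.19 0.76 0.02]
shift cm [-1.06  0.59 -2.43] dr [-0.038 -0.     0.018] |deg| 2.4
pos [ 0.5395 -0.0137  0.0092] axes
 [[ 0.396  0.225  0.89 ]
 [-0.092  0.974 -0.205]
 [-0.914 -0.001  0.407]] clock 6.2 w 0.0853 F [-3.   0.9 -0.7]
```

```bash
cat >> h.py <<'E'
def box():
    "box pose in the bay frame from the lid (top camera)"
    m=cap('top'); P=pts(m); z=P[...,2]; hsv=cv2.cvtColor(m['pixels'],cv2.COLOR_BGR2HSV)
    k=((z>.098)&(z<.111)&(hsv[...,2]>55)&(hsv[...,1]<70)).astype(np.uint8); k[:, :285]=0; k[:120]=0; k[260:]=0;k[:,400:]=0
    n,l,st,_=cv2.connectedComponentsWithStats(k); i=1+st[1:,4].argmax()
    r=cv2.minAreaRect((P[l==i][:,:2]*1000).astype(np.float32)); b=cv2.boxPoints(r); L=max(b[1]-b[0],b[2]-b[1],key=np.linalg.norm)
    a=np.degrees(np.arctan2(L[1],L[0]))%180-90; t=np.radians(-10.6); d=np.array(r[0])-[710.5,-38.7]
    print('box',np.round(r[0],1),np.round(r[1],1),'yaw',a.round(1),'bay frame x,y',(d@[np.cos(t),np.sin(t)]).round(1),(d@[-np.sin(t),np.cos(t)]).round(1)); return m
E
python3 -c "
from h import *
box()"
```

```text
box [578.7 -12.1] [139.6  50.8] yaw -12.7 bay frame x,y -134.5 1.9
```

Box yaw is -12.7°, on the bay axis within 2 mm, 134 mm to go. Pushing on with a slight further turn.

```bash

python3 -m creep '{"delta_pos":[[0.24,-0.02,0.55],[0.49,-0.05,1.1],[0.73,-0.07,1.64],[0.97,-0.1,2.19],[1.21,-0.1,2.74],[1.46,-0.1,3.29],[1.7,-0.1,3.83],[1.94,-0.1,4.38],[2.19,-0.1,4.93],[2.43,-0.1,5.48]],"dr":[[0,0,0],[-0.01,0,0.004],[-0.02,0,0.008],[-0.03,0,0.013],[-0.038,0,0.017],[-0.038,0,0.017],[-0.038,0,0.017],[-0.038,0,0.017],[-0.038,0,0.017],[-0.038,0,0.017]]}' 1
python3 -c "
from h import *
m=box();s=manip.get_state();print(s['qpos'].round(3));goal(650,-35,9,-10.6,24)
m2=cap('side')
cv2.imwrite('pics/c5.png',np.hstack([cv2.resize(m2['pixels'][150:250,300:400],(400,400)),cv2.resize(m['pixels'][120:220,290:390],(400,400))]))"
```

```text
clock: 7.25
position: [0.5983, -0.0284, 0.0094]
ee_rot: [0.835, 0.05, 0.542, -0.078]
contact_force: [-1.8, -0.3, -2.2]
width: 0.0855
box [637.9 -25.2] [140.   52.1] yaw -10.6 bay frame x,y -73.8 -0.1
[-0.156  0.4    2.103 -0.057  0.217 -1.488]
shift cm [2.15 0.31 4.54] dr [-0.     0.003  0.001] |deg| 0.2
pos [ 0.6    -0.0288  0.01  ] axes
 [[ 0.403  0.184  0.897]
 [-0.076  0.983 -0.168]
 [-0.912 -0.     0.41 ]] clock 7.3 w 0.0855 F [-1.3 -0.5 -1.2]
```

View pics/c5.png

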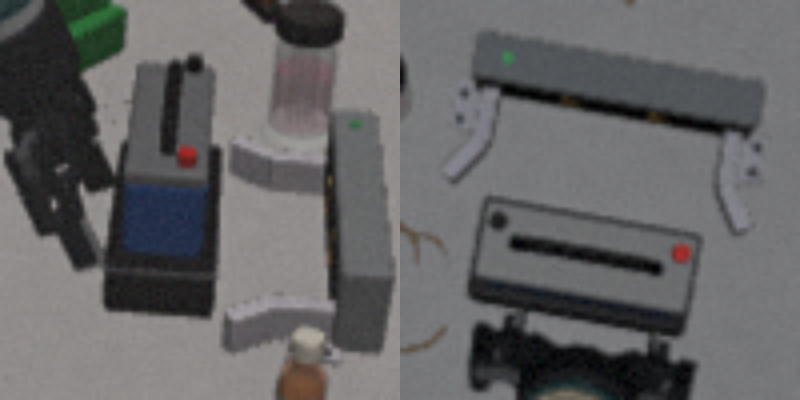

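The box is square to the bay and centred (yaw -10.6°, y -0.1 mm), with 74 mm left. The gripper body is clear of the blue case.

```bash

python3 -m creep '{"delta_pos":[[0.25,0,0.55],[0.49,0,1.09],[0.74,0,1.64],[0.98,0,2.19],[1.23,0,2.74],[1.48,0,3.28],[1.72,0,3.83],[1.97,0,4.38],[2.21,0,4.92],[2.46,0,5.47]],"dr":[[0,0,0],[0,0,0],[0,0,0],[0,0,0],[0,0,0],[0,0,0],[0,0,0],[0,0,0],[0,0,0],[0,0,0]]}' 1
python3 -c "
from h import *
m=box();goal(680,-35,9,-10.6,24)"
```

```text
clock: 8.35
position: [0.6568, -0.0394, 0.0096]
ee_rot: [0.835, 0.05, 0.542, -0.078]
contact_force: [-6.2, 0.4, 3.1]
width: 0.0854
box [696.3 -36. ] [140.   53.1] yaw -10.6 bay frame x,y -14.5 0.0
shift cm [0.93 0.86 1.8 ] dr [-0.     0.003  0.001] |deg| 0.2
pos [ 0.6585 -0.0397  0.0101] axes
 [[ 0.402  0.184  0.897]
 [-0.076  0.983 -0.168]
 [-0.912 -0.     0.409]] clock 8.4 w 0.0855 F [-0.5  0.  -1.6]
```

```bash

python3 -m creep '{"delta_pos":[[0.08,0,0.18],[0.16,0,0.36],[0.24,0,0.54],[0.3,0,0.67],[0.36,0,0.8],[0.42,0,0.93],[0.47,0,1.04],[0.51,0,1.13],[0.55,0,1.22],[0.58,0,1.29]],"dr":[[0,0,0],[0,0,0],[0,0,0],[0,0,0],[0,0,0],[0,0,0],[0,0,0],[0,0,0],[0,0,0],[0,0,0]]}' 1
python3 -c "
from h import *
m=box();goal(680,-35,9,-10.6,24)"
python3 -m creep '{"delta_pos":[[0.04,0,0.09],[0.08,0,0.18]],"dr":[[0,0,0],[0,0,0]]}' 1
```

```text
clock: 9.4
position: [0.6702, -0.0419, 0.0096]
ee_rot: [0.835, 0.05, 0.542, -0.078]
contact_force: [-6.3, 0.9, 3.5]
width: 0.0854
box [708.8 -38.5] [140.   51.3] yaw -10.4 bay frame x,y -1.7 -0.1
shift cm [0.39 0.86 0.73] dr [-0.     0.     0.001] |deg| 0.0
pos [ 0.6703 -0.0419  0.0096] axes
 [[ 0.4    0.184  0.898]
 [-0.075  0.983 -0.168]
 [-0.913 -0.     0.407]] clock 9.45 w 0.0853 F [-6.2  1.1  2.5]
clock: 9.65
position: [0.672, -0.0422, 0.0095]
ee_rot: [0.835, 0.05, 0.542, -0.078]
contact_force: [-5.6, 1.2, 3.3]
width: 0.0853
```

Still sliding (about 6 N). I'm going on in small steps until the force shows the block.

```bash

python3 -m creep '{"delta_pos":[[0.04,0,0.09],[0.08,0,0.18],[0.08,0,0.18]],"dr":[[0,0,0],[0,0,0],[0,0,0]]}' 1
python3 -m creep '{"delta_pos":[[0.04,0,0.09],[0.08,0,0.18],[0.08,0,0.18]],"dr":[[0,0,0],[0,0,0],[0,0,0]]}' 1
```

```text
clock: 9.95
position: [0.6721, -0.0422, 0.0089]
ee_rot: [0.834, 0.05, 0.544, -0.078]
contact_force: [-9.7, 2.0, 6.7]
width: 0.0854
clock: 10.25
position: [0.6722, -0.0422, 0.0083]
ee_rot: [0.833, 0.05, 0.545, -0.078]
contact_force: [-13.9, 3.2, 9.5]
width: 0.0854
```

```bash

python3 -m creep '{"delta_pos":[[0.04,0,0.1],[0.08,0,0.2],[0.08,0,0.2]],"dr":[[0,0,0],[0,0,0],[0,0,0]]}' 1
python3 -c "
from h import *
m=box();m2=cap('side')
cv2.imwrite('pics/c6.png',np.hstack([cv2.resize(m2['pixels'][160:250,320:410],(400,400)),cv2.resize(m['pixels'][120:210,300:390],(400,400))]))"
```

```text
clock: 10.55
position: [0.6722, -0.0422, 0.0078]
ee_rot: [0.832, 0.051, 0.547, -0.078]
contact_force: [-18.0, 3.2, 12.7]
width: 0.0853
box [711.6 -39.1] [140.2  52.4] yaw -10.9 bay frame x,y 1.2 -0.2
```

View pics/c6.png

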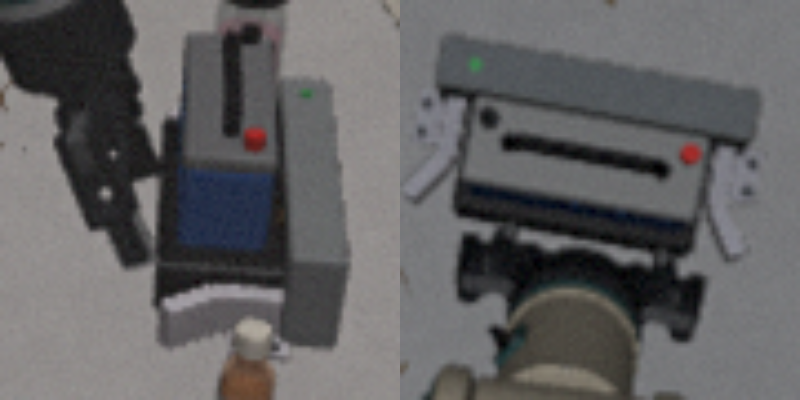

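Both views show the box seated: skirt against the block, between the guides, and the force rises with no further motion. Now backing off, then up.

```bash

python3 -m creep '{"delta_pos":[[-0.2,0,-0.45],[-0.4,0,-0.9],[-0.8,0,-1.8],[-1.3,0,-2.9],[-1.8,0,-4],[-2.3,0,-5],[-4.2,0,-5],[-6.2,0,-5],[-8.2,0,-5],[-10.2,0,-5]],"dr":[[0,0,0],[0,0,0],[0,0,0],[0,0,0],[0,0,0],[0,0,0],[0,0,0],[0,0,0],[0,0,0],[0,0,0]]}' 1
python3 -m creep '{"delta_pos":[[-2,0,0],[-4,0,0],[-6,0,0],[-8,0,0],[-8,0,0],[-8,0,0],[-8,0,0]],"dr":[[0,0,0],[0,0,0],[0,0,0],[0,0,0],[0,0,0],[0,0,0],[0,0,0]]}' 1
python3 -c "
from h import *
m=box();m2=cap('side')
cv2.imwrite('pics/c7.png',np.hstack([cv2.resize(m2['pixels'][120:330,230:440],(400,400)),cv2.resize(m['pixels'][110:290,260:440],(400,400))]))"
```

```text
clock: 11.65
position: [0.5917, -0.0272, 0.0828]
ee_rot: [0.835, 0.05, 0.542, -0.078]
contact_force: [-0.3, -0.4, 0.7]
width: 0.0853
clock: 12.35
position: [0.5602, -0.0213, 0.1541]
ee_rot: [0.835, 0.05, 0.543, -0.078]
contact_force: [0.5, -0.3, -0.4]
width: 0.0856
box [711.2 -39.1] [139.9  52.3] yaw -10.3 bay frame x,y 0.8 -0.2
```

View pics/c7.png

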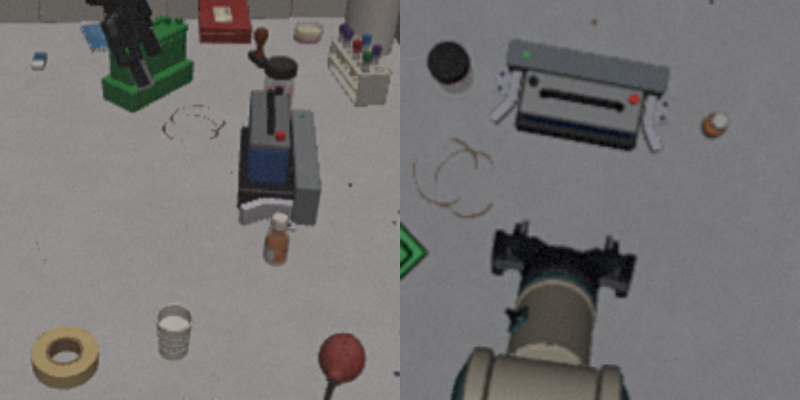

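The box is home against the block, the bystanders in view (jar, bottle, cup, tape) are in place, and the gripper is well clear with zero force. Handing in.

```bash
python3 -c "
from rig import manip
print(manip.sign_off())"
```

```text
the job is handed in; nothing more can be done
None
```

The battery box is in the charging bay, flush against the back block, and the job is handed in. The robot clock was at about 12.5 s of the 58 s allowed.

- **Push:** I pushed low on the front of the black skirt with both open fingers. The box turned from -21.7° to the bay's -10.6° on the way in. I leaned the tool 24° because joint 4 reached its limit when I first tried 30°. The gripper body looked clear of the blue case and lid in the pictures I took while pushing.
- **Home:** The tool stopped at x = 0.672 m while the push force rose from about 6 N to 18 N sideways (22 N in all), so the box was against the block.
- **Last checks:** After I moved clear, the lid measured 0.8 mm in x, -0.2 mm in y and 0.3° in yaw from the home pose. That is within the roughly 2 mm calibration error.
- **Surroundings:** The jar, bottle, cup, tape and eraser looked unmoved in the last picture, and so did the green look-alike. I judged this by eye and did not measure them again. The gripper was clear of everything, with no force on it beyond sensor noise.

No check failed or disagreed at the end.

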